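# Plug a dial gauge into the pressure comparator and prime it

## Robot

A 6-joint arm with a two-finger parallel gripper is mounted at the origin on the work surface. World frame = base frame: x ahead of the robot, y to its left, z up, the work surface at z = 0. Lengths are in m, angles in degrees, forces in N, time in s.
With the tool pointing down it reaches from about 0.25 to 0.725 m from the base axis. Payload 9.7 kg.
Tool frame: the origin (TCP) lies between the finger pads; the fingertips stand 17 mm ahead of it and the grasp point (between the pads) lies 2 mm behind it; z points along the fingers, y is the direction in which the jaws open and shut (so a half turn about z gives the same grasp; the last joint's range is limited). The gripper opens to 85 mm and grips with 20 to 120 N. Pads are 22 mm wide; open, the fingers measure 114 mm over their backs; the gripper's body (76 mm by 85 mm) begins 54 mm behind the grasp point. The pads swing forward as they close: fully open they stand 13 mm farther back than shut.
Start: joints at [0, 4.979, 10.078, 95.1, 0, 90], TCP at [0.55, -0, 0.248] pointing down, gripper open.
Joint ranges: [-179.16, 179.16], [-48.56, 103.87], [-65.8, 70.77], [-126.05, 130.52], [-82.76, 87.17], [-180, 180]. Speed limits (degrees/s): [127.2, 127.2, 147.25, 180, 180, 180].

## Interface

Orientations are given as [roll, pitch, yaw] about the fixed x, y, z axes, in that order (R = Rz(yaw) Ry(pitch) Rx(roll)).
In Python, from workcell import monitor, cams, order gives the robot as it stands. The module is installed in compiled form; this text tells all that it offers.
- The arm moves only by the shell command python3 -m handwheel 'ROWS' [OPENING] [FORCE]. ROWS is JSON, a list of rows, each a list of 6 numbers: the shift along the tool's x, y, z in m, then the turn, a rotation vector about the tool's x, y, z in degrees. In form: [[tx, ty, tz, wx, wy, wz], ...]. A call has exactly 8 rows; each row shifts and turns the commanded pose from where the row before left it, along the tool's axes as they then stand; what a row does not reach is not made up. A row lasts 1/12 s, in which the tool goes at most 41.7 mm and 7.16 degrees, less where a joint would pass 70% of its speed; a pose out of reach is approached as far as the arm can. A call is refused whole if a number of a shift passes 0.0417 or a number of a turn 7.16, either way. A call with a gripper value outside its range is refused whole. OPENING is the opening, from -1 (shut) to 1 (fully open), set as the call begins (- or left out, the last holds). The fingers move at their own pace and stop on an object; FORCE is the grip in N (left out, the last holds). Time passes only in rows, so rows that do not move let the fingers close, or fill a call up. It gives the time, the measured TCP pose, the force and the opening at its end, in the units of the state.
- monitor.get_obs(): the state, without advancing time (a new reading comes with each control period).
- cams.camera(name): name is "scene" or "side" or "wrist"; returns a dict with "img" (480x640x3 uint8, red, green, blue), "depth" (480x640 float32, m along the optical axis (not along the pixel's ray), 0 where there is no reading), "fx", "fy", "cx", "cy" (pixels), "rvec" (rotation vector, rad) and "tvec" (3), from world to camera coordinates, as OpenCV has them; the wrist camera has in their place "tool_from_camera" (4x4, takes a point from camera to tool coordinates, whose origin is the TCP and whose axes are the flange's). Camera axes: x right, y down, z forward; pixel columns grow to the right and rows downward; lengths in m; the calibration is good to about 2 mm. A picture is of the moment at which its call begins: read the wrist's pose just before it.
- order.job_done(): hands the job in, once; it reports no verdict.
The state is a dict: "time": time; "q": joint angles; "qd": joint speeds; "joint_efforts": joint torques, N m; "ee_pos": TCP position; "tcp_rot": TCP orientation; "wrist_force": force on the tool from outside, world axes, zero at the start; "torque": the same for the moment, N m; "opening": finger opening in m.
Only numpy, scipy, OpenCV 4.12 (cv2) and the standard library are available. Lean on these libraries where they do the work, as an engineer would, in place of code of your own. Each camera call takes 0.05 s, during which the arm holds its last target. There are 200 camera calls.

## Task

Take the round dial gauge out of the wooden stand and plug its stem fully home into the open test port of the bench comparator, upright and with its dial facing the front like the big reference gauge beside it, lowering it in rather than dropping it. Once you have let go of the gauge, pull the ball-topped priming lever forward all the way to its stop and let it spring back to rest. Leave the gauge plugged in, and leave the digital manometer, the spanner and the oil bottle where they are.

Things in the scene. Friction and masses are not known exactly. Their poses are not given: they have to be found in the camera images.
- gauge: Round steel dial gauge to plug in. Origin on the stem axis at the underside of its 24 mm seating collar, z up, dial looks to -x. Below: 10 mm round spigot 36 mm long, last 5 mm tapered to 6. Above: 14 mm square neck, then case 63 mm in diameter, 34 mm thick (x), centre 49.5 mm up, top 81. 0.2 to 0.3 kg. Starts upright in either stand bore on its collar, dial facing the robot within 0.75 rad.
- gauge_dial (a point): Centre of the front of the gauge's dial: 17 mm in front of the stem axis (gauge -x), 49.5 mm above the collar's underside. Axes as the gauge's. The flat front and back of the case make a good 34 mm grip from above.
- comparator: Fixed grey bench comparator, base 160 x 360 x 55 mm high (x, y, z), origin under its centre; front is -x (towards the robot, turned 0.25 rad at most). On top: open test port at y = +135 mm; fixed reference gauge at y = 0, 100 mm dial facing front, 44 mm thick, top 219 mm above the bench; pump housing with priming lever at y = -130, 81 mm high. A 56 mm handwheel on the front sticks out 46 mm.
- port_mouth (a point): Centre of the test port's mouth: flat top of a round steel collar, 36 mm in diameter, 100 mm above the bench, 45 mm above the base. Bore vertical, 12 mm in diameter, 40 mm deep. With the gauge fully home its collar's underside lies on this point. Axes as the comparator's.
- priming_lever (a joint): Angle of the sprung priming lever, rad: 0 at rest (leaning 0.45 back from vertical, to comparator +x), growing as the ball is pulled to the front (-x); stop at 0.95 (leaning 0.50 forward). Its spring takes it back: about 2 N at the ball at first, 6 N at the stop.
- lever_ball (a point): Centre of the lever's steel 30 mm ball, 115 mm from the pivot on a 10 mm round steel arm. At rest 169 mm above the bench and 50 mm behind the pivot (comparator +x). Moves with the lever. The space in front of and behind the ball is free.
- lever_pivot (a point): The lever's hinge point in the pump housing, fixed, 65 mm above the bench; the hinge axis is the comparator's y. Axes as the comparator's.
- stand: Fixed wooden gauge stand, 80 x 210 x 45 mm high (x, y, z), origin under its centre. Two bores, 14 mm in diameter and 40 mm deep, at y = -60 and +60 mm: one holds the gauge, the other the manometer, both loose enough to lift out and turn.
- manometer: Digital manometer in the stand's other bore, to be left alone: rectangular grey case 30 mm thick (x), 66 mm wide (y), 85 mm high with a screen; spigot and collar as the gauge's. Origin at its collar's underside, top 101 mm above that.
- spanner: Steel spanner, 170 mm long, lying on the bench behind the stand, to be left alone. x along it.
- oil_bottle: Closed amber bottle, 48 mm in diameter, 115 mm high, standing on the bench at the back, to be left alone. Origin at the centre of its underside.
Things that resemble listed ones, but are neither listed nor needed, are in the scene too. What is shaped like the gauge but blue or red is not meant.

How it is judged (in metres and radians):
On the way, in this order (a step that is already met when the one before it is completed fails the run):
1. the gauge is fully home in the test port, upright, dial to the front, and let go of (distance between gauge and port_mouth below 0.004 m and angle between gauge's own z axis and vertical below 0.1 rad and angle between the x axis of gauge and the x axis of comparator, either way round below 0.35 rad and x of gauge_dial in the frame of port_mouth below 0 m and contact force between the fingers and gauge below 0.1 N), for 0.2 s.
2. the priming lever is pulled to its stop with the gauge still home (value of joint priming_lever above 0.88 rad and distance between gauge and port_mouth below 0.004 m), for 0.1 s.
At the end, for the whole second after the job is handed in: The gauge rests in the test port with its collar within 4 mm of the port's mouth, upright within 0.1 rad, its dial to the comparator's front within 0.35 rad (20 degrees); the lever, after having been pulled to its stop (beyond 0.88 rad) with the gauge in place, is back at rest (below 0.06 rad) (value of joint priming_lever below 0.06 rad and distance between gauge and port_mouth below 0.004 m and angle between gauge's own z axis and vertical below 0.1 rad and angle between the x axis of gauge and the x axis of comparator, either way round below 0.35 rad and x of gauge_dial in the frame of port_mouth below 0 m and linear speed of gauge below 0.02 m/s); the robot touches nothing.
It fails at once if the gauge is dropped into the port: let go while still more than 15 mm short of home (horizontal distance between gauge and port_mouth below 0.008 m and z of gauge in the frame of port_mouth between 0.015 and 0.15 m and contact force between the fingers and gauge below 0.05 N).
It fails at once if the manometer is displaced by more than 25 mm (distance of manometer from where it was at the start of the episode above 0.025 m).
It fails at once if the spanner is displaced by more than 25 mm (distance of spanner from where it was at the start of the episode above 0.025 m).
It fails at once if the oil bottle is displaced by more than 25 mm (distance of oil_bottle from where it was at the start of the episode above 0.025 m).
It also fails if it takes over 67 s, if anything falls off the work surface, if the arm or the gripper's body presses on something with over 40 N, if the wrist force passes 120 N, or if a joint passes its speed limit or range.

## Working session

There is one attempt and no reset: what is moved stays moved. The work goes in short steps, Python scripts to look and compute and a shell command to move; the robot and the scene stay as the last step left them, time stands still between calls to the robot, and variables do not carry over. Pictures are saved under pics/ and viewed, about 8 in all and at most 12, crops included, and the job is handed in when it is done.

```bash
mkdir -p pics; cat > h.py <<'E'
import numpy as np, cv2
from scipy.spatial.transform import Rotation as R
from workcell import monitor, cams
def shot(n):
    o=monitor.get_obs(); c=cams.camera(n)
    if 'rvec' in c:
        Rm=cv2.Rodrigues(np.array(c['rvec'],float))[0]; T=np.eye(4); T[:3,:3]=Rm.T; T[:3,3]=-Rm.T@np.array(c['tvec']).ravel()
    else:
        W=np.eye(4); W[:3,:3]=R.from_euler('xyz',o['tcp_rot'],degrees=True).as_matrix(); W[:3,3]=o['ee_pos']; T=W@np.array(c['tool_from_camera'])
    c['T']=T; return c
def cloud(c):
    v,u=np.mgrid[:480,:640]; d=c['depth']
    P=np.stack([(u-c['cx'])/c['fx']*d,(v-c['cy'])/c['fy']*d,d],-1)
    return P@c['T'][:3,:3].T+c['T'][:3,3]
def save(c,n): cv2.imwrite('pics/'+n+'.png',c['img'][...,::-1])
E
python3 - <<'E'
from h import *
print(monitor.get_obs())
for n in('scene','side'):
    c=shot(n);save(c,n);np.save(n+'.npy',cloud(c));print(n,c['T'].round(3).tolist(),c['fx'])
c=shot('wrist');print(c['T'].round(3).tolist(),c['fx'])
E
```

```text
{'time': 0.0, 'q': array([2.42155716e-04, 5.00973198e+00, 1.00344491e+01, 9.50976368e+01,
       1.49061677e-03, 8.99999455e+01]), 'qd': array([ 0.00533383,  0.04075788,  0.03195685,  0.04732347, -0.01445847,
       -0.03704928]), 'joint_efforts': array([ 7.68234549e-04, -5.20392072e+01,  4.64802504e+01,  1.63646933e-02,
        2.23589603e-05, -6.77332673e-05]), 'ee_pos': array([5.49804901e-01, 9.29603713e-06, 2.47596121e-01]), 'tcp_rot': array([-1.79927080e+02, -1.49068488e-03,  9.00002947e+01]), 'wrist_force': array([0.84881038, 0.43827562, 0.16616184]), 'torque': array([-0.00749922, -0.03444208, -0.05741857]), 'opening': 0.08510594120979889}
scene [[0.707, 0.4, -0.583, 1.295], [0.707, -0.369, 0.604, -0.642], [0.026, -0.839, -0.544, 0.743], [0.0, 0.0, 0.0, 1.0]] 597.350893599973
side [[-0.844, -0.329, 0.423, 0.115], [-0.536, 0.491, -0.687, 0.83], [0.018, -0.807, -0.591, 0.785], [0.0, 0.0, 0.0, 1.0]] 597.8217943963754
[[1.0, 0.002, -0.002, 0.55], [0.001, -0.947, -0.321, 0.082], [-0.002, 0.321, -0.947, 0.373], [0.0, 0.0, 0.0, 1.0]] 368.54592810193446
```

View pics/scene.png

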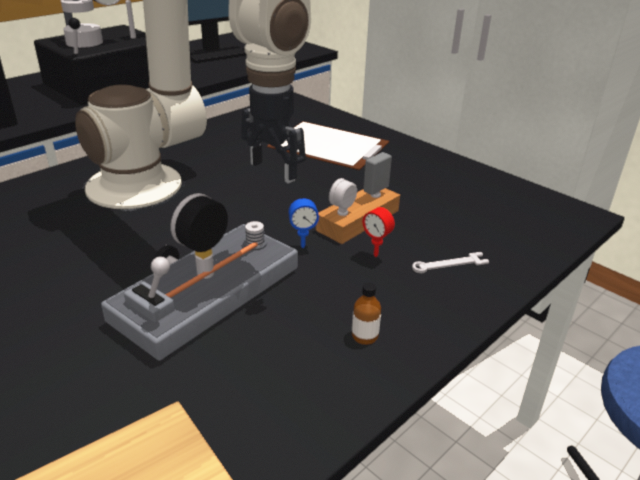

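View pics/side.png

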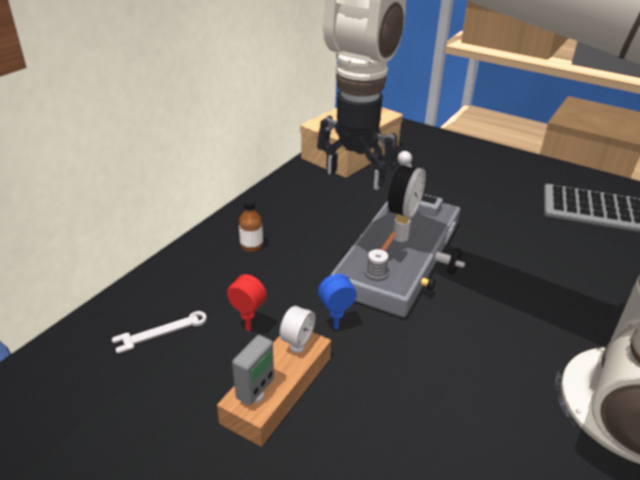

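Scene view: the steel gauge is at (343,194), with decoys blue (303,216) and red (377,225), manometer (377,173) and reference gauge (200,222). In the side view the steel gauge is at (298,328), blue (337,293), red (247,297) and the manometer (255,370). I choose the silver one in the stand. The port is at (254,232) in scene and (377,260) in side.

```bash
python3 - <<'E'
from h import *
im={n:cv2.imread(f'pics/{n}.png') for n in('scene','side')}
cl={n:np.load(n+'.npy') for n in im}
box={'scene':dict(port=(235,215,275,255),gauge=(325,172,360,220),ball=(148,252,172,276),mano=(362,150,395,200)),
'side':dict(port=(360,245,395,285),gauge=(278,302,320,355),ball=(395,148,414,168),mano=(228,335,278,405))}
allp=[]
for n in im:
    P=cl[n]; h=cv2.cvtColor(im[n],cv2.COLOR_BGR2HSV)
    z=P[...,2]; ok=z>0
    def st(m,t):
        p=P[m&ok]; 
        if len(p)<5: print(n,t,len(p));return
        r=cv2.minAreaRect((p[:,:2]*1000).astype(np.float32))
        print(n,t,len(p),'zrange',np.percentile(z[m&ok],[2,98]).round(3),'xy lo/hi',np.percentile(p[:,:2],[2,98],axis=0).round(3).tolist(),'rect',np.round(r[0]),np.round(r[1]),round(r[2],1))
    org=(h[...,0]>5)&(h[...,0]<20)&(h[...,1]>120)&(np.hypot(P[...,0],P[...,1])<.8)
    u=np.zeros(z.shape,bool)
    b={'scene':(315,180,405,240),'side':(215,325,335,440)}[n]; u[b[1]:b[3],b[0]:b[2]]=1
    st(org&u&(z>.038)&(z<.05),'standtop')
    u[:]=0; b={'scene':(100,225,300,350),'side':(330,190,465,315)}[n]; u[b[1]:b[3],b[0]:b[2]]=1
    st(u&(z>.050)&(z<.060),'basetop'); 
    for k,b in box[n].items():
        u[:]=0;u[b[1]:b[3],b[0]:b[2]]=1
        lo={'port':.094,'gauge':.065,'ball':.15,'mano':.075}[k]; hi={'port':.106,'gauge':.15,'ball':.2,'mano':.16}[k]
        st(u&(z>lo)&(z<hi),k)
E
```

```text
scene standtop 1191 zrange [0.039 0.047] xy lo/hi [[0.477, 0.195], [0.555, 0.399]] rect [513. 300.] [ 86. 217.] 1.6
scene basetop 7009 zrange [0.051 0.058] xy lo/hi [[0.421, -0.309], [0.592, 0.033]] rect [ 479. -105.] [209. 425.] 6.1
scene port 157 zrange [0.094 0.101] xy lo/hi [[0.474, -0.016], [0.509, 0.016]] rect [492.   1.] [34. 41.] 50.2
scene gauge 631 zrange [0.07  0.125] xy lo/hi [[0.5, 0.209], [0.534, 0.263]] rect [516. 235.] [38. 60.] 5.9
scene ball 277 zrange [0.158 0.182] xy lo/hi [[0.56, -0.272], [0.582, -0.247]] rect [ 570. -260.] [28. 26.] 34.2
scene mano 813 zrange [0.077 0.146] xy lo/hi [[0.499, 0.325], [0.528, 0.389]] rect [513. 359.] [72. 35.] 89.5
side standtop 3260 zrange [0.039 0.047] xy lo/hi [[0.469, 0.203], [0.546, 0.407]] rect [510. 302.] [ 82. 213.] 1.5
side basetop 5707 zrange [0.051 0.059] xy lo/hi [[0.41, -0.283], [0.574, 0.044]] rect [466. -86.] [219. 457.] 5.7
side port 192 zrange [0.095 0.101] xy lo/hi [[0.471, -0.012], [0.504, 0.023]] rect [488.   5.] [34. 37.] 27.1
side gauge 1083 zrange [0.068 0.125] xy lo/hi [[0.493, 0.214], [0.526, 0.273]] rect [511. 242.] [36. 65.] 2.8
side ball 160 zrange [0.154 0.182] xy lo/hi [[0.55, -0.26], [0.577, -0.239]] rect [ 561. -249.] [30. 26.] 29.7
side mano 1929 zrange [0.077 0.146] xy lo/hi [[0.492, 0.333], [0.521, 0.395]] rect [507. 363.] [68. 32.] 89.1
```

Both views agree within their calibration. The gauge is at about (0.513, 0.240) with its top at z 0.126, the port at about (0.490, 0.003), and comparator yaw is about 5.7°. The port-to-ball vector gives the same yaw. I'll move above the gauge and look.

```bash
python3 -m handwheel '[[0.03,-0.0045,0,0,0,0],[0.03,-0.0045,0,0,0,0],[0.03,-0.0045,0,0,0,0],[0.03,-0.0045,0,0,0,0],[0.03,-0.0045,0,0,0,0],[0.03,-0.0045,0,0,0,0],[0.03,-0.0045,0,0,0,0],[0.03,-0.0045,0,0,0,0]]' 1 40
python3 -m handwheel '[[0,0,0,0,0,0],[0,0,0,0,0,0],[0,0,0,0,0,0],[0,0,0,0,0,0],[0,0,0,0,0,0],[0,0,0,0,0,0],[0,0,0,0,0,0],[0,0,0,0,0,0]]'
python3 - <<'E'
from h import *
c=shot('wrist');save(c,'w1');P=cloud(c);np.save('w1.npy',P)
o=monitor.get_obs();print(o['ee_pos'],o['tcp_rot'])
z=P[...,2];m=(z>.118)&(z<.135)
hs=cv2.cvtColor(c['img'],cv2.COLOR_RGB2HSV)
n,L,S,C=cv2.connectedComponentsWithStats(m.astype(np.uint8))
for i in range(1,n):
    if S[i,4]<60: continue
    p=P[L==i];print(S[i],p.mean(0).round(4),np.median(hs[L==i],0),[np.round(x,1) for x in cv2.minAreaRect((p[:,:2]*1000).astype(np.float32))])
for nm,lo,hi in(('red',170,181),('blue',105,125)):
    k=(hs[...,0]>=lo)&(hs[...,0]<=hi)&(hs[...,1]>150)&(z>.03)
    if k.sum()>20: print(nm,np.percentile(P[k],[2,50,98],axis=0).round(3).tolist())
E
```

```text
time: 0.82
ee_pos: [0.5135, 0.2414, 0.2481]
tcp_rot: [-180.0, 0.0, 90.0]
wrist_force: [-0.6, -0.7, 0.6]
opening: 0.0853
time: 1.48
ee_pos: [0.5141, 0.2395, 0.2484]
tcp_rot: [180.0, -0.0, 90.0]
wrist_force: [-0.5, 0.1, 0.4]
opening: 0.0855
[0.51413444 0.23965495 0.24837664] [ 1.79989989e+02 -4.87160044e-03  8.99634036e+01]
[ 298  209   50   55 2250] [0.5126 0.2405 0.1222] [  0.   0. 247.] [array([513.3, 238.9]), array([33.9, 40.6]), np.float64(4.7)]
blue [[0.397, 0.122, 0.031], [0.429, 0.163, 0.052], [0.462, 0.192, 0.067]]
```

View pics/w1.png

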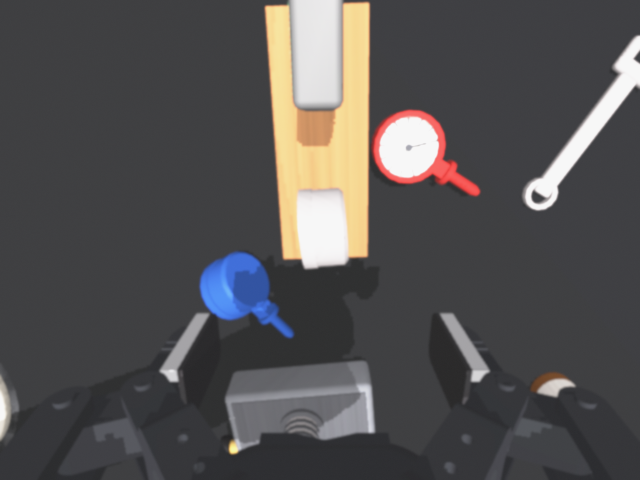

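The gauge at (323,228) is the silver one in the stand, yaw about +5°, nearly the same as the comparator. The blue (240,285) and red (410,148) decoys lie flat and are clear. Now I'll descend and grip.

```bash
python3 -m handwheel '[[0,-0.001,0,0,0,-5],[0,0,0.022,0,0,0],[0,0,0.022,0,0,0],[0,0,0.022,0,0,0],[0,0,0.022,0,0,0],[0,0,0.022,0,0,0],[0,0,0.022,0,0,0],[0,0,0.021,0,0,0]]' 1 40
python3 -m handwheel '[[0,0,0,0,0,0],[0,0,0,0,0,0],[0,0,0,0,0,0],[0,0,0,0,0,0],[0,0,0,0,0,0],[0,0,0,0,0,0],[0,0,0,0,0,0],[0,0,0,0,0,0]]' -1 40
python3 -m handwheel '[[0,0,0,0,0,0],[0,0,0,0,0,0],[0,0,0,0,0,0],[0,0,0,0,0,0],[0,0,0,0,0,0],[0,0,0,0,0,0],[0,0,0,0,0,0],[0,0,0,0,0,0]]'
```

```text
time: 2.2
ee_pos: [0.5128, 0.2398, 0.0941]
tcp_rot: [-180.0, 0.0, 95.0]
wrist_force: [-0.1, 0.6, 0.7]
opening: 0.0849
time: 2.87
ee_pos: [0.5138, 0.2404, 0.0972]
tcp_rot: [179.8, -0.1, 95.0]
wrist_force: [-1.2, -0.9, 6.9]
opening: 0.0336
time: 3.53
ee_pos: [0.5138, 0.2404, 0.0972]
tcp_rot: [179.8, -0.1, 95.0]
wrist_force: [-0.5, -1.1, 6.1]
opening: 0.0335
```

```bash
python3 -m handwheel '[[0,0,-0.01,0,0,0],[0,0,-0.015,0,0,0],[0,0,-0.018,0,0,0],[0,0,-0.018,0,0,0],[0,0,-0.018,0,0,0],[0,0,-0.018,0,0,0],[0,0,-0.015,0,0,0],[0,0,-0.008,0,0,0]]'
python3 -m handwheel '[[-0.015,-0.003,0,0,0,0],[-0.029,-0.0054,0,0,0,0],[-0.036,-0.007,0,0,0,0],[-0.038,-0.007,0,0,0,0],[-0.038,-0.007,0,0,0,0],[-0.036,-0.007,0,0,0,0],[-0.027,-0.005,0,0,0,0],[-0.015,-0.003,0,0,0,0]]'
python3 -m handwheel '[[0,0,0,0,0,0],[0,0,0,0,0,0],[0,0,0,0,0,0],[0,0,0,0,0,0],[0,0,0,0,0,0],[0,0,0,0,0,0],[0,0,0,0,0,0],[0,0,0,0,0,0]]'
python3 - <<'E'
from h import *
t=[]
for n,b in(('scene',(200,130,310,270)),('side',(320,160,440,300))):
    c=shot(n);save(c,n+'2');np.save(n+'2.npy',cloud(c));np.savez(n+'2c',T=c['T'],k=[c['fx'],c['fy'],c['cx'],c['cy']])
    t.append(cv2.resize(c['img'][b[1]:b[3],b[0]:b[2],::-1],None,fx=3.5,fy=3.5)[:490,:385])
cv2.imwrite('pics/both2.png',np.hstack(t))
E
```

```text
time: 4.2
ee_pos: [0.5133, 0.2402, 0.2181]
tcp_rot: [179.9, -0.1, 95.0]
wrist_force: [0.4, 0.3, -1.7]
opening: 0.0334
time: 4.87
ee_pos: [0.488, -0.0001, 0.2149]
tcp_rot: [-180.0, 0.0, 94.9]
wrist_force: [0.7, 0.1, -1.5]
opening: 0.0337
time: 5.53
ee_pos: [0.4892, 0.0034, 0.2152]
tcp_rot: [-180.0, -0.0, 95.0]
wrist_force: [0.4, 0.4, -2.3]
opening: 0.0337
```

View pics/both2.png

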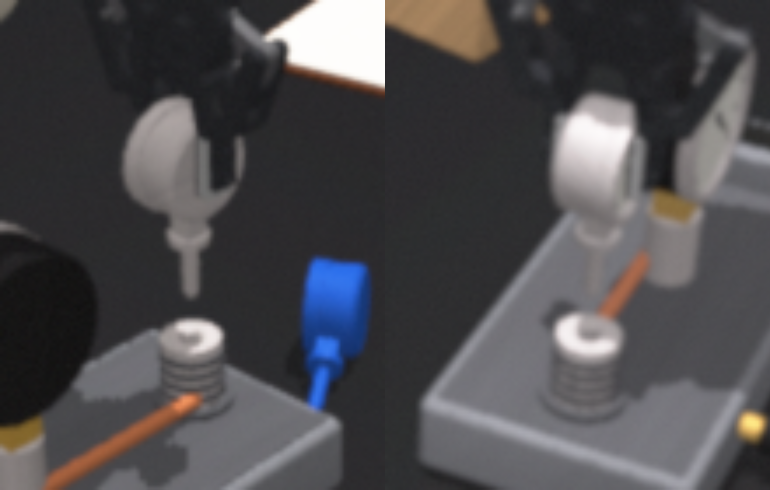

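The picture shows the spigot hanging almost over the port. The spigot tip is at crop (191,297) left, the port mouth centre at (192,338), and in the right half the mouth is at (588,337). I'll quantify the offset with rays from the same cameras.

```bash
python3 - <<'E'
from h import *
def ray(n,u,v,z):
    d=np.load(n+'2c.npz');T=d['T'];fx,fy,cx,cy=d['k']
    r=T[:3,:3]@np.array([(u-cx)/fx,(v-cy)/fy,1]);p=T[:3,3];return (p+r*(z-p[2])/r[2])[:2]
pts={'scene':(200,130,(192,338),(189.5,240),(191,297)),'side':(320,160,(203,337),(212.5,237),(209,0))}
for n,(ox,oy,po,co,tip) in pts.items():
    f=lambda q,z:ray(n,q[0]/3.5+ox-.36,q[1]/3.5+oy-.36,z)
    print(n,'port',f(po,.1).round(4),'collar',f(co,.163).round(4),'tip',f(tip,.127).round(4))
    P=np.load(n+'2.npy');z=P[...,2]
    def cen(lo,hi,r,t):
        m=(z>lo)&(z<hi)&(np.hypot(P[...,0]-.49,P[...,1]-.003)<r)
        ys,xs=np.nonzero(m)
        if len(ys)>5:print('  ',t,len(ys),'mid xy',((P[m].max(0)+P[m].min(0))/2).round(4),'mean',P[m].mean(0).round(4),'px col mid',(xs.min()+xs.max())/2,'row',(ys.min()+ys.max())/2)
    cen(.097,.104,.025,'port');cen(.13,.158,.018,'spigot');cen(.162,.17,.02,'collar')
    T=np.load(n+'2c.npz')['T'];print('   viewdir',(np.array([.49,.003,.1])-T[:3,3]).round(2))
E
```

```text
scene port [ 0.4944 -0.0017] collar [0.4926 0.0007] tip [ 0.4939 -0.0009]
   port 119 mid xy [0.4914 0.0007 0.0998] mean [0.491  0.0011 0.0989] px col mid 254.5 row 226.0
   spigot 59 mid xy [0.4909 0.0014 0.1435] mean [0.4922 0.0008 0.1441] px col mid 254.0 row 207.0
   collar 60 mid xy [0.4927 0.0011 0.166 ] mean [ 0.4948 -0.0005  0.1664] px col mid 254.0 row 197.0
   viewdir [-0.8   0.65 -0.64]
side port [0.4859 0.0063] collar [0.4876 0.003 ] tip [ 0.6378 -0.2875]
   port 146 mid xy [0.4873 0.0039 0.0992] mean [0.4876 0.004  0.0987] px col mid 377.0 row 255.5
   spigot 61 mid xy [0.4872 0.0078 0.1438] mean [0.4863 0.0081 0.1433] px col mid 379.0 row 237.5
   collar 64 mid xy [0.4873 0.0069 0.1662] mean [0.485  0.0107 0.1663] px col mid 380.0 row 228.0
   viewdir [ 0.37 -0.83 -0.68]
```

Lateral offset is within about 1 mm in both views, and the tapered tip can catch ±3 mm. I'll lower and watch the force.

```bash
python3 -m handwheel '[[0,0,0.005,0,0,0],[0,0,0.006,0,0,0],[0,0,0.006,0,0,0],[0,0,0.005,0,0,0],[0,0,0.005,0,0,0],[0,0,0.005,0,0,0],[0,0,0.004,0,0,0],[0,0,0.002,0,0,0]]'
python3 -m handwheel '[[0,0,0,0,0,0],[0,0,0,0,0,0],[0,0,0.002,0,0,0],[0,0,0.002,0,0,0],[0,0,0.002,0,0,0],[0,0,0.002,0,0,0],[0,0,0,0,0,0],[0,0,0,0,0,0]]'
```

```text
time: 6.3
ee_pos: [0.489, 0.0029, 0.1766]
tcp_rot: [-180.0, 0.0, 95.0]
wrist_force: [0.3, -0.1, -1.2]
opening: 0.0335
time: 6.97
ee_pos: [0.4891, 0.003, 0.169]
tcp_rot: [-180.0, 0.0, 95.0]
wrist_force: [0.9, -1.9, -3.3]
opening: 0.0337
```

The spigot is in the bore with almost no side force. Continuing down.

```bash
python3 -m handwheel '[[0,0,0.002,0,0,0],[0,0,0.002,0,0,0],[0,0,0.002,0,0,0],[0,0,0.002,0,0,0],[0,0,0.002,0,0,0],[0,0,0.002,0,0,0],[0,0,0.001,0,0,0],[0,0,0,0,0,0]]'
python3 -m handwheel '[[0,0,0.001,0,0,0],[0,0,0.001,0,0,0],[0,0,0.001,0,0,0],[0,0,0.001,0,0,0],[0,0,0.001,0,0,0],[0,0,0,0,0,0],[0,0,0,0,0,0],[0,0,0,0,0,0]]'
```

```text
time: 7.63
ee_pos: [0.4891, 0.0029, 0.156]
tcp_rot: [-180.0, 0.0, 95.0]
wrist_force: [0.6, -1.7, -3.8]
opening: 0.0337
time: 8.3
ee_pos: [0.4892, 0.003, 0.1521]
tcp_rot: [180.0, 0.0, 95.0]
wrist_force: [-2.1, -3.9, 6.7]
opening: 0.0334
```

Contact came at z 0.152, exactly the predicted home height. I'll release, rise and check.

```bash
python3 -m handwheel '[[0,0,0,0,0,0],[0,0,0,0,0,0],[0,0,0,0,0,0],[0,0,0,0,0,0],[0,0,0,0,0,0],[0,0,0,0,0,0],[0,0,0,0,0,0],[0,0,0,0,0,0]]' 1
python3 -m handwheel '[[0,0,-0.005,0,0,0],[0,0,-0.01,0,0,0],[0,0,-0.02,0,0,0],[0,0,-0.02,0,0,0],[0,0,-0.022,0,0,0],[0,0,-0.022,0,0,0],[0,0,-0.02,0,0,0],[0,0,-0.011,0,0,0]]'
python3 - <<'E'
from h import *
t=[]
for n,b in(('scene',(200,130,310,270)),('side',(320,160,440,300))):
    c=shot(n);P=cloud(c);z=P[...,2]
    t.append(cv2.resize(c['img'][b[1]:b[3],b[0]:b[2],::-1],None,fx=3.5,fy=3.5)[:490,:385])
    m=(z>.14)&(z<.19)&(np.hypot(P[...,0]-.489,P[...,1]-.003)<.045);p=P[m]
    print(n,'top',np.percentile(z[m],99.5),[np.round(x,3) for x in cv2.minAreaRect((p[:,:2]*1000).astype(np.float32))])
cv2.imwrite('pics/both3.png',np.hstack(t))
E
```

```text
time: 8.97
ee_pos: [0.4892, 0.003, 0.1512]
tcp_rot: [-180.0, -0.0, 95.0]
wrist_force: [-0.7, 0.4, 0.3]
opening: 0.0854
time: 9.63
ee_pos: [0.4895, 0.003, 0.2848]
tcp_rot: [179.8, 0.0, 95.0]
wrist_force: [0.2, -0.2, 0.5]
opening: 0.0854
scene top 0.18027890298617213 [array([4.90571e+02, 3.54000e-01]), array([39.316, 62.667]), np.float64(5.409)]
side top 0.1809093626475052 [array([488.418,   3.624]), array([36.373, 68.76 ]), np.float64(5.658)]
```

View pics/both3.png

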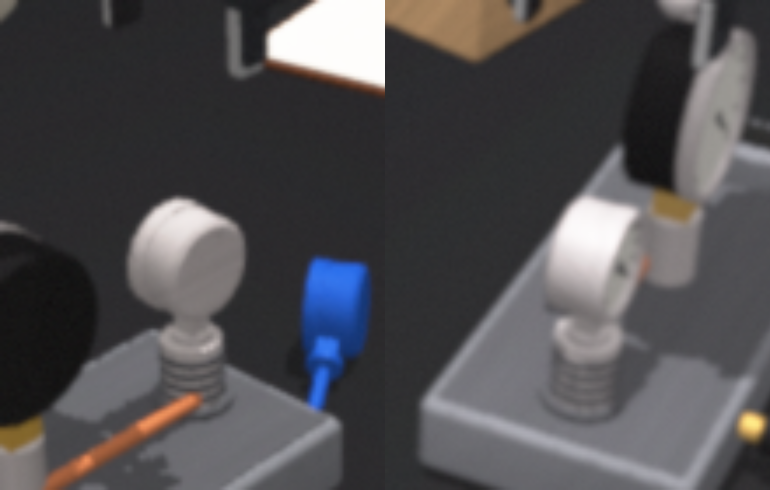

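The picture shows the gauge seated on the port collar, at (192,345) left and (588,335) right, with its dial to the front. Top is at 0.181 as expected and yaw is about 5.5°. Next I go over the lever ball and look.

```bash
python3 -m handwheel '[[-0.02,0.004,0,0,0,0],[-0.034,0.007,0,0,0,0],[-0.04,0.008,0,0,0,0],[-0.04,0.008,0,0,0,0],[-0.04,0.008,0,0,0,0],[-0.04,0.008,0,0,0,0],[-0.034,0.007,0,0,0,0],[-0.016,0.003,0,0,0,0]]'
python3 -m handwheel '[[0,0,0,0,0,0],[0,0,0,0,0,0],[0,0,0,0,0,0],[0,0,0,0,0,0],[0,0,0,0,0,0],[0,0,0,0,0,0],[0,0,0,0,0,0],[0,0,0,0,0,0]]'
python3 - <<'E'
from h import *
o=monitor.get_obs();print(o['ee_pos'])
c=shot('wrist');save(c,'w2');P=cloud(c);z=P[...,2]
m=(z>.165)&(z<.19)&(np.hypot(P[...,0]-.565,P[...,1]+.256)<.04);print(m.sum(),P[m].mean(0),((P[m].max(0)+P[m].min(0))/2))
E
```

```text
time: 10.4
ee_pos: [0.5651, -0.2591, 0.2794]
tcp_rot: [-179.9, -0.0, 94.9]
wrist_force: [-0.6, 0.3, 0.9]
opening: 0.0854
time: 11.07
ee_pos: [0.565, -0.2549, 0.2816]
tcp_rot: [180.0, 0.0, 95.0]
wrist_force: [-0.4, 0.2, 0.0]
opening: 0.0855
[ 0.56495957 -0.254937    0.28155577]
1473 [ 0.56515272 -0.25499166  0.17732685] [ 0.56544408 -0.25772844  0.17442495]
```

View pics/w2.png

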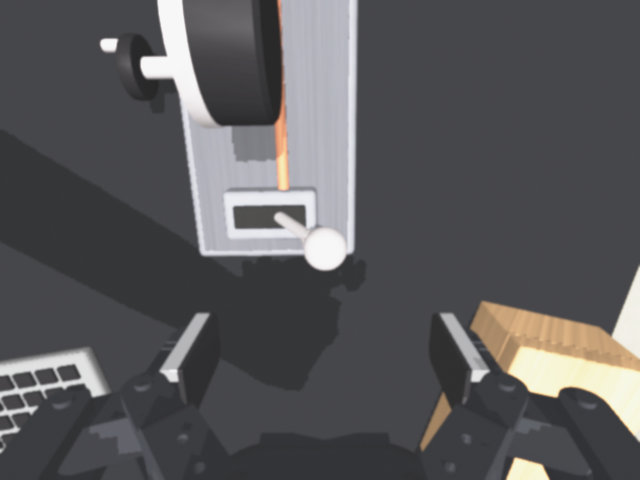

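The ball is at (325,249), measured at (0.565, -0.256), which is directly under the tool. I'll descend with the fingers straddling the ball.

```bash
python3 -m handwheel '[[-0.001,0,0.01,0,0,0],[0,0,0.016,0,0,0],[0,0,0.018,0,0,0],[0,0,0.018,0,0,0],[0,0,0.018,0,0,0],[0,0,0.018,0,0,0],[0,0,0.014,0,0,0],[0,0,0.008,0,0,0]]'
python3 -m handwheel '[[0,-0.006,0,0,0,0],[0,-0.01,0,0,0,0],[0,-0.012,0,0,0,0],[0,-0.012,0,0,0,0],[0,-0.012,0,0,0,0],[0,-0.012,0,0,0,0],[0,-0.01,0,0,0,0],[0,-0.006,0,0,0,0]]'
```

```text
time: 11.78
ee_pos: [0.5645, -0.2561, 0.1593]
tcp_rot: [-179.9, -0.1, 95.0]
wrist_force: [0.1, -0.2, -0.9]
opening: 0.0853
time: 12.45
ee_pos: [0.485, -0.2638, 0.1634]
tcp_rot: [179.8, 0.1, 95.0]
wrist_force: [5.0, 0.8, 3.2]
opening: 0.0851
```

```bash
python3 -m handwheel '[[0,-0.006,0,0,0,0],[0,-0.008,0,0,0,0],[0,-0.008,0,0,0,0],[0,-0.008,0,0,0,0],[0,-0.008,0,0,0,0],[0,-0.006,0,0,0,0],[0,-0.004,0,0,0,0],[0,-0.002,0,0,0,0]]'
python3 -m handwheel '[[0,-0.001,0,0,0,0],[0,-0.001,0,0,0,0],[0,-0.001,0,0,0,0],[0,-0.001,0,0,0,0],[0,0,0,0,0,0],[0,0,0,0,0,0],[0,0,0,0,0,0],[0,0,0,0,0,0]]'
python3 - <<'E'
from h import *
c=shot('scene')
cv2.imwrite('pics/l1.png',cv2.resize(c['img'][200:360,90:300,::-1],None,fx=3,fy=3))
E
```

```text
time: 13.12
ee_pos: [0.4346, -0.2673, 0.1598]
tcp_rot: [-179.9, -0.1, 95.0]
wrist_force: [8.5, 0.8, -6.5]
opening: 0.0852
time: 13.78
ee_pos: [0.4321, -0.2676, 0.1597]
tcp_rot: [180.0, -0.1, 95.0]
wrist_force: [14.3, 1.4, -8.4]
opening: 0.0853
```

View pics/l1.png

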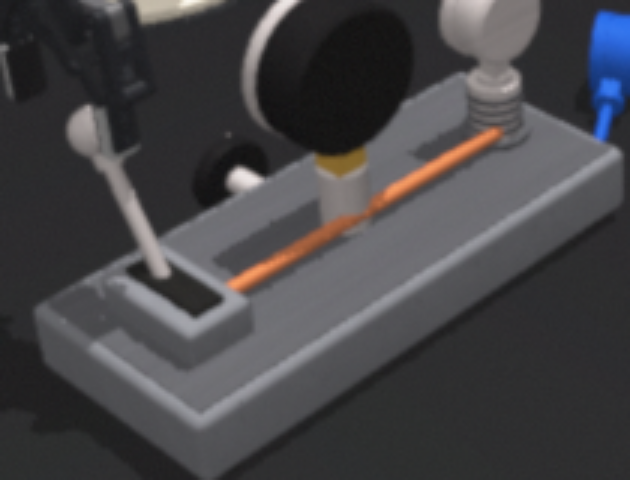

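The lever leans fully forward, with its ball at (85,130), and the force is climbing faster than the spring alone would give. I'll pull a few mm more to be sure it is at the stop.

```bash
python3 -m handwheel '[[0,-0.001,0,0,0,0],[0,-0.001,0,0,0,0],[0,-0.001,0,0,0,0],[0,-0.001,0,0,0,0],[0,0,0,0,0,0],[0,0,0,0,0,0],[0,0,0,0,0,0],[0,0,0,0,0,0]]'
python3 - <<'E'
from h import *
c=shot('side');P=cloud(c);z=P[...,2]
h=cv2.cvtColor(c['img'],cv2.COLOR_RGB2HSV)
for n in('side','scene'):
    c=shot(n);P=cloud(c);z=P[...,2];h=cv2.cvtColor(c['img'],cv2.COLOR_RGB2HSV)
    m=(h[...,2]>110)&(h[...,1]<60)&(z>.155)&(z<.19)&(np.hypot(P[...,0]-.46,P[...,1]+.266)<.035)
    if m.sum()>5: print(n,m.sum(),P[m].mean(0).round(3),((P[m].max(0)+P[m].min(0))/2).round(3))
E
```

```text
time: 14.5
ee_pos: [0.4308, -0.2677, 0.1593]
tcp_rot: [179.7, -0.1, 95.1]
wrist_force: [33.0, 1.4, -17.8]
opening: 0.0853
side 169 [ 0.459 -0.257  0.17 ] [ 0.461 -0.26   0.171]
scene 136 [ 0.468 -0.276  0.17 ] [ 0.467 -0.276  0.17 ]
```

33 N against 1.3 mm of motion means a hard stop, and the ball's x of 0.461 matches the stop position. Now I'll let it return, then lift clear.

```bash
python3 -m handwheel '[[0,0.008,0,0,0,0],[0,0.014,0,0,0,0],[0,0.018,0,0,0,0],[0,0.022,0,0,0,0],[0,0.024,0,0,0,0],[0,0.024,0,0,0,0],[0,0.018,0,0,0,0],[0,0.01,0,0,0,0]]'
python3 -m handwheel '[[0,0,0,0,0,0],[0,0,0,0,0,0],[0,0,0,0,0,0],[0,0,-0.01,0,0,0],[0,0,-0.02,0,0,0],[0,0,-0.03,0,0,0],[0,0,-0.03,0,0,0],[0,0,-0.03,0,0,0]]'
python3 -m handwheel '[[0,0,-0.01,0,0,0],[0,0,0,0,0,0],[0,0,0,0,0,0],[0,0,0,0,0,0],[0,0,0,0,0,0],[0,0,0,0,0,0],[0,0,0,0,0,0],[0,0,0,0,0,0]]'
python3 - <<'E'
from h import *
c=shot('scene');save(c,'end')
for n in('scene','side'):
    c=shot(n);P=cloud(c);z=P[...,2]
    m=(z>.14)&(z<.19)&(np.hypot(P[...,0]-.489,P[...,1]-.003)<.045)
    print(n,'gauge top',np.percentile(z[m],99.5).round(4),[np.round(x,1) for x in cv2.minAreaRect((P[m][:,:2]*1000).astype(np.float32))])
    m=(z>.155)&(z<.19)&(np.hypot(P[...,0]-.565,P[...,1]+.256)<.035);print('ball',m.sum(),P[m].mean(0).round(3))
E
```

```text
time: 15.32
ee_pos: [0.5654, -0.2559, 0.1596]
tcp_rot: [-179.8, -0.1, 95.0]
wrist_force: [-0.4, -0.3, 0.4]
opening: 0.0857
time: 15.98
ee_pos: [0.5638, -0.2564, 0.2838]
tcp_rot: [180.0, 0.0, 95.0]
wrist_force: [0.3, -0.5, 0.4]
opening: 0.0849
time: 16.65
ee_pos: [0.5649, -0.2563, 0.2907]
tcp_rot: [-180.0, -0.0, 95.0]
wrist_force: [-0.5, 0.5, -0.9]
opening: 0.0854
scene gauge top 0.1799 [array([ 4.914e+02, -2.000e-01]), array([39.3, 61. ]), np.float64(2.6)]
ball 273 [ 0.574 -0.261  0.173]
side gauge top 0.1807 [array([488.2,   4.8]), array([36. , 66.5]), np.float64(5.2)]
ball 155 [ 0.561 -0.248  0.171]
```

View pics/end.png

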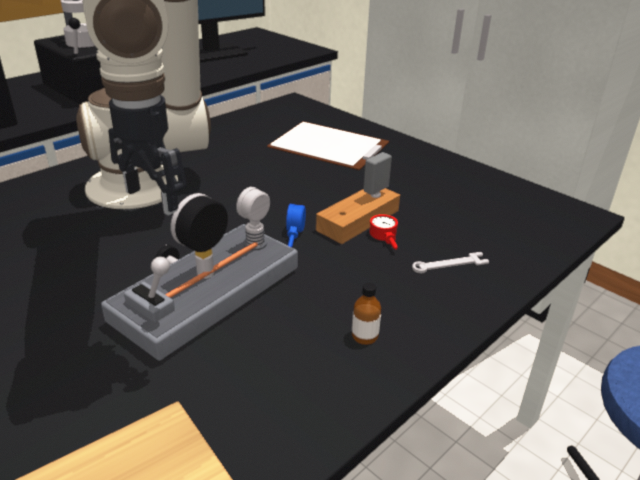

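The final picture shows the gauge in the port at (254,210) and the lever ball back at rest at (160,265). The manometer, spanner and bottle are unmoved and the gripper is clear, so I'm handing in.

```bash
python3 -c "
from workcell import order; print(order.job_done())"
```

```text
the job is handed in; nothing more can be done
None
```

I plugged the silver gauge into the test port, let go, pulled the priming lever to its stop and let it spring back. The job is handed in; it reports no verdict. It took about 17 s of robot time, against the 67 s limit.

- **Gauge:** it made contact exactly at the predicted home height. Afterwards its top read 0.180–0.181 m (expected 0.181), it looked upright, and its dial faced the front. Just after release its yaw was about 5.5°, against about 5.7° for the comparator. My final check read 5.2° from the side camera but 2.6° from the scene camera. That disagreement is within the noise of the fit and well inside the 20° limit.
- **Lever:** the pull ended at a hard stop, with 33 N on the wrist and the ball at about x = 0.461 m, as expected there. Afterwards the ball was back at its rest position, within the 2 mm calibration and the spread between the two cameras.
- **Everything else:** the manometer, spanner and oil bottle look unmoved in the final picture. The gripper is clear, with no contact force on the wrist.
- **Decoys:** the blue and red decoy gauges were upright in the first pictures and lying flat by the first close look, before the gripper reached that height. I saw no contact force. They are still on the bench and were not needed.

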